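# Lock the hold-down bar of a microplate shaker with its hairpin clip

## Task

Get the microplate shaker ready to run: swing its steel hold-down bar all the way down over the plate, then take the orange-handled hairpin clip from the bench and push it sideways into the groove of the steel pin that sticks up through the end of the bar, until its two legs snap past the pin and it is fully home. Go by feel: the platform is on soft rubber mounts and gives way as you push, and it must not be shoved hard with the clip (stay below about 20 N). Let go of the clip, and leave the bottle, the jar and the tip box standing where they are.

Things in the scene. Friction and masses are not known exactly. Their poses are not given: they have to be found in the camera images.
- clip: Loose hairpin clip, about 35 to 55 g, flat on the bench: upright orange grip at the rear, two 5 mm round steel legs in front. Origin on its underside, 4 mm ahead of the grip's front face; +x towards the open mouth (the way to push it), z up. The legs' centre line is 3 mm above the underside; they reach to x = 48 mm. Upright at the start, and to be used that way up.
- clip_grip (a point): Middle of the clip's upright orange grip (26 mm long in x, 12 mm thick in y, underside to 28 mm high), 17 mm behind the clip's origin, 16 mm above its underside: hold it here, fingers on the two flat sides.
- clip_throat (a point): Throat between the legs, 32 mm ahead of the clip's origin, 5 mm wide. Mouth 16 mm wide at the tips, 46 mm ahead of the origin, narrowing to here. Each leg springs outwards at 2.2 N per mm; forcing the 10 mm shank through takes about 7 to 12 N of push depending on friction, then the force drops suddenly. Axes as the clip.
- clip_pocket (a point): Pocket behind the throat where the pin's axis lies when home (25 mm ahead of the clip's origin, 24 to 26.5 mm with the play). An orange nose, its end 19 mm ahead of the origin, stops the pin there. Axes as the clip.
- pin_groove (a point): Centre of the groove of the upright steel pin, 103 mm above the bench. The shank here is 10 mm in diameter, the groove 8.5 mm high (4.25 mm either way); shoulder below and head above are 17 mm in diameter. +y is level, from the pin along the bar to its hinge; z up. Push the clip on along +y: on the -y side the bar ends 14 mm and the housing 23 mm from the pin, then all is free.
- pin_top (a point): Top of the pin's head, 11 mm above the groove's centre. The pin stands on a platform floating on rubber: it gives way sideways, in any direction, 1 mm for every 0.6 N, up to a hard stop at 26 mm, and springs back when released (damped: pushing faster than 30 mm/s adds force). So a clip pushed only to the place first measured stops short of the snap.
- bar (a joint): Angle of the steel hold-down bar, rad: 0 = closed, horizontal across the microplate with its forked end round the pin; grows as it swings up (starts 0.5 to 0.95). It stays where it is left (hinge friction about 0.11 N m) and is pushed down from above; closed, it meets a hard stop.
- bar_hinge (a point): Hinge axis of the bar, 95 mm above the bench; axes turn with the bar: x along the hinge axis (level), -y along the bar towards its forked end. The bar is 20 mm wide, 6 mm thick (3 mm above and below the axis), and reaches 138 mm from the hinge. The pin is 124 mm from it.
- bar_pad (a point): Middle of the blue pad on the bar's top face, 65 mm from the hinge: a place to press the bar down; 98.5 mm above the bench when closed.
- shaker: White shaker housing 200 x 170 x 50 mm, heavy, fixed to the bench; origin at the centre of its underside; the hinge is on its +y side, the pin on its -y side, both at x = 0. Top of the floating aluminium platform 62 mm above the bench; the clear microplate on it (127 x 85 mm) reaches to 91 mm.
- reagent: Bystander: brown bottle with a blue cap, 60 mm diameter, 115 mm tall; origin at the centre of its underside.
- jar: Bystander: clear jar with a white cap, 52 mm diameter, 60 mm tall; origin at the centre of its underside.
- tipbox: Bystander: green pipette-tip box 85 x 120 mm, 58 mm tall with tips; origin at the centre of its underside.
There are look-alikes about, which are no part of the job. What is meant by the clip is not purple, and is the larger of those in its own colour.

How it is judged:
By the outcome, as a careful person would: the job done as asked, in the order asked, and still so for the second after the job is handed in, with the robot touching nothing.
It also fails if it takes over 70 s, if anything falls off the work surface, if the arm or the gripper's body presses on something with over 40 N, if the wrist force passes 120 N, or if a joint passes its speed limit or range.

## Robot

A 6-joint arm with a two-finger parallel gripper is mounted at the origin on the work surface. World frame = base frame: x ahead of the robot, y to its left, z up, the work surface at z = 0. Lengths are in mm, angles in degrees, forces in N, time in s.
With the tool pointing down it reaches from about 300 to 850 mm from the base axis. Payload 4.2 kg.
Tool frame: the origin (TCP) lies at the very end of the fingers, on their centre line; the grasp point (between the pads) lies 19 mm behind it; z points along the fingers, y is the line along which they close (so a half turn about z gives the same grasp; the last joint's range is limited). The gripper opens to 91 mm and grips with 3 to 60 N. Pads are 32 mm wide; open, the fingers measure 118 mm over their backs; the gripper's body (76 mm by 178 mm) begins 60 mm behind the grasp point.
Start: joints at [65.031, 18.312, 89.639, -0, 72.044, -1.146], TCP at [232.259, 526.022, 213.976] pointing down, gripper open.
Joint ranges: [-177.97, 177.97], [-48.28, 115.42], [12.27, 149.76], [-77.06, 257.06], [2.81, 150.46], [-146.56, 146.56]. Speed limits (degrees/s): [147.25, 147.25, 180, 180, 180, 180].

## Interface

Orientations are given as [roll, pitch, yaw] about the fixed x, y, z axes, in that order (R = Rz(yaw) Ry(pitch) Rx(roll)).
In Python, from workcell import * gives the robot as it stands.
- The arm moves only by the tool move_arm, never from a script. Its argument "motion" is a list of rows, each a list of 3 entries, a list of its own where there are three numbers: the finger opening in mm, from 0 to 91.2, then the shift along the world's x, y, z in units of 25 mm (1.0 is 25 mm), then the turn, a rotation vector about the world's x, y, z in units of 4 degrees (1.0 is 4 degrees). In form: [[grip, [x, y, z], [ax, ay, az]], ...]. A call has 1 to 20 rows; each row shifts and turns the commanded pose from where the row before left it; what a row does not reach is not made up. A row lasts 1/12 s, in which the tool goes at most 41.7 mm and 7.16 degrees, less where a joint would pass 70% of its speed; a pose out of reach is approached as far as the arm can. A call with a number of a shift or a turn outside -1 to 1 is refused whole. A call with a gripper value outside its range is refused whole. The fingers move at their own pace and stop on an object; "grip_force" is the grip in N (left out, the last holds). Time passes only in rows, so rows that do not move let the fingers close. It gives the time, the measured TCP pose, the force, the opening and the grip force at its end, in the units of the state.
- state(): the state, without advancing time (a new reading comes with each control period).
- grab_frame(name): name is "side" or "top"; returns the picture (420x560x3 uint8, blue, green, red); there is no depth.
- camera_info(name): a dict with "fx", "fy", "cx", "cy" (pixels), "rvec" (rotation vector, rad) and "tvec" (3), from world to camera coordinates, as OpenCV has them. Camera axes: x right, y down, z forward; pixel columns grow to the right and rows downward; lengths in mm; the calibration is good to about 2 mm. A picture is of the moment at which its call begins. camera_info takes no time and is no camera call.
- job_done(): hands the job in; it is judged then, once.
The state is a dict: "time_s": time; "qpos": joint angles; "qvel": joint speeds; "effort": joint torques, N m; "ee_pos": TCP position; "ee_rot": TCP orientation; "force": force on the tool from outside, world axes, zero at the start; "torque": the same for the moment, N m; "gripper_width": finger opening in mm; "gripper_force": force on a finger pad.
Only numpy, scipy, OpenCV 4.12 (cv2) and the standard library are available. Lean on these libraries where they do the work, as an engineer would, in place of code of your own. Each camera call takes 0.05 s, during which the arm holds its last target. There are 200 camera calls.

## Working session

There is one attempt and no reset: what is moved stays moved. The work goes in short steps, Python scripts to look and compute and a tool call to move; the robot and the scene stay as the last step left them, time stands still between calls to the robot, and variables do not carry over. Pictures are saved under pics/ and viewed, at most 10 in all, crops included, and the job is handed in when it is done.

Besides the shell and the picture viewer there is one more tool, called after ">>>" as a command line: name --argument value ..., lists and objects as JSON in quotes. move_arm: Moves the arm, as the interface text tells. Shifts and turns lie within -1 to 1; 1 stands for 25 mm of shift or 4 degrees of turn. Its arguments: {"type":"object","properties":{"motion":{"type":"array","items":{"type":"array"}},"grip_force":{"type":"number"}},"required":["motion"]}

```bash
mkdir -p pics; python3 - <<'E'
from workcell import *
import cv2
for n in("side","top"):
    cv2.imwrite(f"pics/{n}0.png",cv2.resize(grab_frame(n),(784,588),interpolation=cv2.INTER_CUBIC)); print(n,camera_info(n))
print(state())
E
```

```text
side {'fx': 380.1017375545355, 'fy': 380.1017375545355, 'cx': 279.2033767831064, 'cy': 204.34875953322194, 'rvec': array([ 2.17645232, -0.80874986,  0.33279087]), 'tvec': array([-465.99693491,  307.8165873 ,  499.35155789])}
top {'fx': 507.66019575723396, 'fy': 507.66019575723396, 'cx': 278.8842217988627, 'cy': 204.67042808423787, 'rvec': array([ 2.22754046, -2.1597655 ,  0.08457205]), 'tvec': array([-64.29425028, 554.31211171, 998.12934701])}
{'time_s': 0.1, 'qpos': array([ 6.50321363e+01,  1.83488723e+01,  8.96989385e+01, -1.12188840e-03,
        7.20450322e+01, -1.14538375e+00]), 'qvel': array([ 0.12524211, -0.09175622, -0.20745969,  0.0470769 , -0.05386588,
        0.021693  ]), 'effort': array([ 2.15462974e-04, -4.13331020e+01, -2.32510471e+01,  7.27938535e-02,
        4.22184798e-02, -2.51895239e-05]), 'ee_pos': array([232.05368814, 525.59962644, 213.19863556]), 'ee_rot': array([-1.79907154e+02, -7.89396666e-04,  1.56177866e+02]), 'force': array([ 1.20623937, -0.28771455, -0.36576127]), 'torque': array([ 0.03162352, -0.01768158, -0.05931601]), 'gripper_force': 0.0, 'gripper_width': 91.35704027363299}
```

View pics/side0.png

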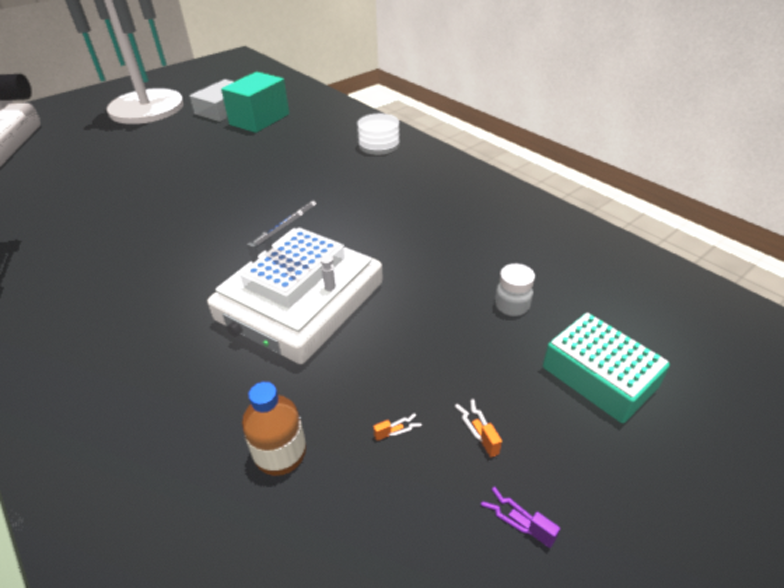

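View pics/top0.png

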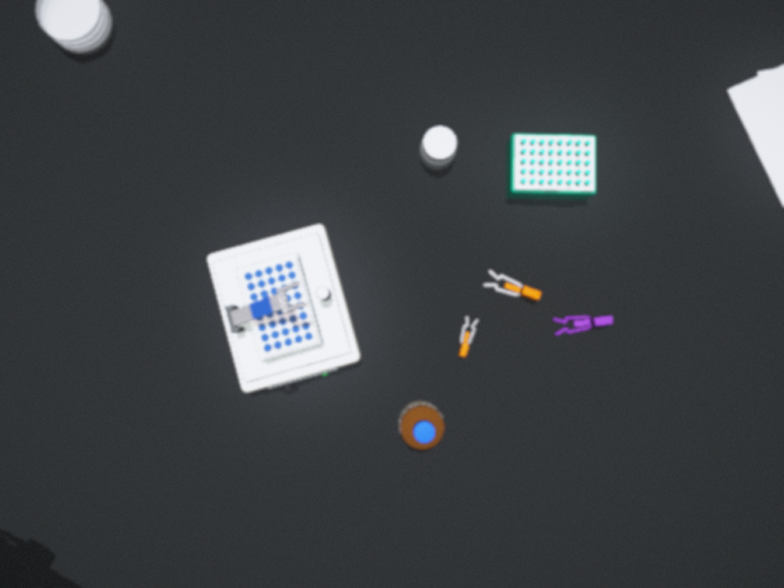

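Side view: the larger orange clip is at (480,430), the small orange one at (397,427) and the purple one at (522,517). The bar is raised at (283,228) and the pin is at (328,270).
Top view (784 px picture): the candidates are the large orange clip (515,287), the small orange one (467,337) and the purple one (583,323). I choose (515,287), and next check it and the pin in one close crop.

```bash
cat > h.py <<'E'
from workcell import *
import cv2, numpy as np
def cam(n):
    c=camera_info(n);K=np.array([[c['fx'],0,c['cx']],[0,c['fy'],c['cy']],[0,0,1]]);return K,cv2.Rodrigues(c['rvec'])[0],np.array(c['tvec']).ravel()
def ray(n,u,v,z):  # raw pixel -> world at height z
    K,R,t=cam(n);d=R.T@np.linalg.inv(K)@[u,v,1];o=-R.T@t;return o+d*(z-o[2])/d[2]
def proj(n,p):
    K,R,t=cam(n);q=K@(R@np.asarray(p,float)+t);return q[:2]/q[2]
def crop(n,u,v,w,h,s,im=None):
    im=grab_frame(n) if im is None else im
    return cv2.resize(im[v:v+h,u:u+w],None,fx=s,fy=s,interpolation=cv2.INTER_CUBIC)
E
python3 - <<'E'
from h import *
t=grab_frame("top");s=grab_frame("side")
# top: clip (335..395,185..220) ; pin/shaker (145..260,155..285); side: both
a=crop("top",335,180,65,45,6,t); b=crop("top",195,180,65,45,6,t)
c=crop("side",315,275,65,50,6,s);d=crop("side",165,135,65,50,6,s) ; d2=crop("side",205,175,65,50,6,s)
cv2.imwrite("pics/c1.png",np.vstack([np.hstack([a,b]),np.hstack([c,d2])]))
hsv=cv2.cvtColor(t,cv2.COLOR_BGR2HSV);m=cv2.inRange(hsv,(5,150,120),(20,255,255))
n,l,st,ce=cv2.connectedComponentsWithStats(m)
for i in range(1,n):
    if st[i,4]>20: print(st[i],ce[i],ray("top",*ce[i],20))
E
```

```text
[360 202  27  12 151] [375.1192053  207.54304636] [ 556.20381276 -240.03479775   20.        ]
[328 237   7  18  74] [331.41891892 247.59459459] [ 473.59927185 -154.29389955   20.        ]
[287 290  30  30 374] [299.87967914 301.84491979] [364.91281948 -94.45440872  20.        ]
```

View pics/c1.png

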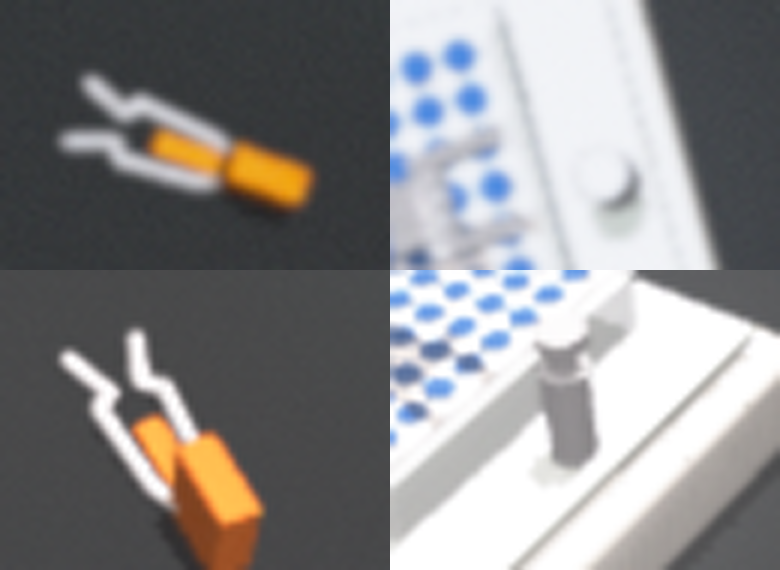

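The chosen clip is the larger orange one; its grip's top face is centred near crop (271,177) and its leg tips are at (92,82) and (68,142). The pin head is at (605,178) in the top crop and about (565,330) in the side crop.

```bash
python3 - <<'E'
from h import *
np.set_printoptions(precision=1,suppress=True)
f=lambda u,v,ou,ov,s=6:((u+.5)/s-.5+ou,(v+.5)/s-.5+ov)
g=ray("top",*f(271,177,335,180),28); t1=ray("top",*f(88,79,335,180),3);t2=ray("top",*f(65,142,335,180),3)
tm=(t1+t2)/2;d=tm-g
print("clip grip",g,"tips",t1,t2,"dist",np.linalg.norm(d[:2]),"(65 exp) gap",np.linalg.norm(t1-t2),"yaw",np.degrees(np.arctan2(d[1],d[0])))
print("grip reproj side", proj("side",g), "expected", f(222,472-270,315,275))
p=ray("top",*f(215,178,195,180),114);print("pin",p,"side proj",proj("side",p),"seen",f(175,55,205,175))
c=[ray("top",u/1.4-.1,v/1.4-.1,50) for u,v in((207,257),(322,224),(360,361),(242,391))]
c=np.array(c);print(c,"edges",[np.linalg.norm(c[i]-c[(i+1)%4]) for i in range(4)])
cen=c.mean(0);e1=(c[0]+c[3]-c[1]-c[2])[:2];e2=(c[0]-c[3]+c[1]-c[2])[:2]  # toward hinge
print("cen",cen,"yaw of +y",np.degrees(np.arctan2(e1[1],e1[0])),"perp",np.degrees(np.arctan2(e2[1],e2[0])), "pin->cen",np.degrees(np.arctan2(*(cen-p)[[1,0]])))
print("bar fork side",f(0,0,0,0,1))
# bar angle: project candidates; pad & fork end in the side view
Y=np.degrees(np.arctan2(e1[1],e1[0]));
y=np.array([np.cos(np.radians(Y)),np.sin(np.radians(Y)),0]);h=p+124*y;h[2]=95
print("hinge",h,proj("top",h)*1.4,proj("side",h)*1.4)
for q in(.4,.5,.6,.7,.8,.9,1):
    dr=-y*np.cos(q)+np.array([0,0,np.sin(q)]);print(q,h+138*dr,proj("side",h+138*dr)*1.4,proj("top",h+138*dr)*1.4, proj("top",h+65*dr)*1.4)
E
```

```text
clip grip [ 552.9 -247.7   28. ] tips [ 585.9 -190.     3. ] [ 564.2 -182.7    3. ] dist 65.21963839547399 (65 exp) gap 22.920938721332877 yaw 70.1543127632483
grip reproj side [352.7 309.8] expected (351.5833333333333, 308.25)
pin [538.7  41.4 114. ] side proj [233.7 184.7] seen (233.75, 183.75)
[[587.2 208.6  50. ]
 [638.4  51.3  50. ]
 [450.2  -7.9  50. ]
 [404.5 152.2  50. ]] edges [np.float64(165.43904067503277), np.float64(197.22813404251875), np.float64(166.44068768046512), np.float64(191.1650295839801)]
cen [520.1 101.1  50. ] yaw of +y 106.97852937073193 perp 17.317010412956392 pin->cen 107.33978429764264
bar fork side (0.0, 0.0)
hinge [502.5 160.   95. ] [232.5 318.4] [260.4 240.9]
0.4 [539.6  38.4 148.7] [326.4 238.1] [322.7 290.7] [273.8 305.8]
0.5 [537.9  44.1 161.2] [321.6 228.7] [317.1 291.4] [270.9 306.2]
0.6 [535.8  51.  172.9] [316.  219.3] [310.5 292.4] [267.6 306.7]
0.7 [533.3  59.  183.9] [309.8 210. ] [302.8 293.7] [264.  307.4]
0.8 [530.6  68.  194. ] [302.9 200.9] [294.1 295.3] [259.9 308.2]
0.9 [527.6  77.9 203.1] [295.4 192.3] [284.6 297.2] [255.5 309.1]
1 [524.3  88.6 211.1] [287.5 184.2] [274.2 299.4] [250.8 310.1]
```

>>> move_arm --motion '[[0,[0.65,-0.96,0],[0,0,-0.68]],[0,[0.65,-0.96,0],[0,0,-0.68]],[0,[0.65,-0.96,0],[0,0,-0.68]],[0,[0.65,-0.96,0],[0,0,-0.68]],[0,[0.65,-0.96,0],[0,0,-0.68]],[0,[0.65,-0.96,0],[0,0,-0.68]],[0,[0.65,-0.96,0],[0,0,-0.68]],[0,[0.65,-0.96,0],[0,0,-0.68]],[0,[0.65,-0.96,0],[0,0,-0.68]],[0,[0.65,-0.96,0],[0,0,-0.68]],[0,[0.65,-0.96,0],[0,0,-0.68]],[0,[0.65,-0.96,0],[0,0,-0.68]],[0,[0.65,-0.96,0],[0,0,-0.68]],[0,[0.65,-0.96,0],[0,0,-0.68]],[0,[0.65,-0.96,0],[0,0,-0.68]],[0,[0.65,-0.96,0],[0,0,-0.68]],[0,[0.65,-0.96,0],[0,0,-0.68]],[0,[0.65,-0.96,0],[0,0,-0.68]],[0,[0,0,0],[0,0,0]],[0,[0,0,0],[0,0,0]]]' --grip_force 20

```text
time_s: 1.87
ee_pos: [525.1, 93.0, 213.6]
ee_rot: [-180.0, -0.0, 107.1]
force: [-0.7, 0.2, 0.7]
gripper_width: 0.7
gripper_force: 0.0
```

>>> move_arm --motion '[[0,[0,0,-0.5],[0,0,0]],[0,[0,0,-0.5],[0,0,0]],[0,[0,0,-0.5],[0,0,0]],[0,[0,0,-0.4],[0,0,0]],[0,[0,0,-0.4],[0,0,0]],[0,[0,0,-0.4],[0,0,0]],[0,[0,0,-0.4],[0,0,0]],[0,[0,0,-0.4],[0,0,0]],[0,[0,0,-0.3],[0,0,0]],[0,[0,0,-0.2],[0,0,0]],[0,[0,0,-0.16],[0,0,0]],[0,[0,0,-0.12],[0,0,0]],[0,[0,0,-0.08],[0,0,0]],[0,[0,0,-0.08],[0,0,0]],[0,[0,0,-0.04],[0,0,0]]]'

```text
time_s: 3.12
ee_pos: [524.9, 94.0, 102.0]
ee_rot: [180.0, 0.0, 107.2]
force: [-1.0, -0.1, 0.7]
gripper_width: 0.3
gripper_force: 0.3
```

>>> move_arm --motion '[[0,[0,0,-0.04],[0,0,0]],[0,[0,0,-0.04],[0,0,0]],[0,[0,0,-0.04],[0,0,0]],[0,[0,0,-0.04],[0,0,0]],[0,[0,0,0],[0,0,0]]]'

```text
time_s: 3.53
ee_pos: [525.1, 94.1, 98.3]
ee_rot: [179.9, 0.0, 107.2]
force: [0.2, -1.3, 2.8]
gripper_width: 0.8
gripper_force: 1.3
```

>>> move_arm --motion '[[0,[0,0,-0.04],[0,0,0]],[0,[0,0,-0.03],[0,0,0]],[0,[0,0,0],[0,0,0]]]'

```text
time_s: 3.78
ee_pos: [526.2, 94.3, 98.1]
ee_rot: [179.8, 0.0, 107.2]
force: [-1.5, 0.1, 11.0]
gripper_width: 0.3
gripper_force: 5.3
```

>>> move_arm --motion '[[0,[0,0,0.5],[0,0,0]],[0,[0,0,1],[0,0,0]],[0,[0,0,1],[0,0,0]],[0,[0,0,1],[0,0,0]],[45,[0.08,-0.98,0],[0,0,-0.66]],[45,[0.08,-0.98,-0.2],[0,0,-0.66]],[45,[0.08,-0.98,-0.2],[0,0,-0.66]],[45,[0.08,-0.98,-0.2],[0,0,-0.66]],[45,[0.08,-0.98,-0.2],[0,0,-0.66]],[45,[0.08,-0.98,-0.2],[0,0,-0.66]],[45,[0.08,-0.98,-0.2],[0,0,-0.66]],[45,[0.08,-0.98,-0.2],[0,0,-0.66]],[45,[0.08,-0.98,-0.2],[0,0,-0.66]],[45,[0.08,-0.98,-0.2],[0,0,-0.66]],[45,[0.08,-0.98,-0.2],[0,0,-0.66]],[45,[0.08,-0.98,-0.2],[0,0,-0.66]],[45,[0.08,-0.98,-0.2],[0,0,-0.66]],[45,[0.08,-0.98,-0.2],[0,0,-0.66]],[45,[0,0,0],[0,0,0]],[45,[0,0,0],[0,0,0]]]'

```text
time_s: 5.45
ee_pos: [552.3, -249.7, 117.9]
ee_rot: [-179.9, -0.0, 70.2]
force: [-0.0, -0.1, -0.1]
gripper_width: 45.2
gripper_force: 0.0
```

```bash
python3 - <<'E'
from h import *
print(state()['ee_pos'])
s=grab_frame("side");a=crop("side",165,135,120,90,4,s);b=crop("side",300,255,80,90,4,s)
cv2.imwrite("pics/c2.png",np.hstack([a,b]))
E
```

```text
[ 552.30719667 -249.65408389  117.85261671]
```

View pics/c2.png

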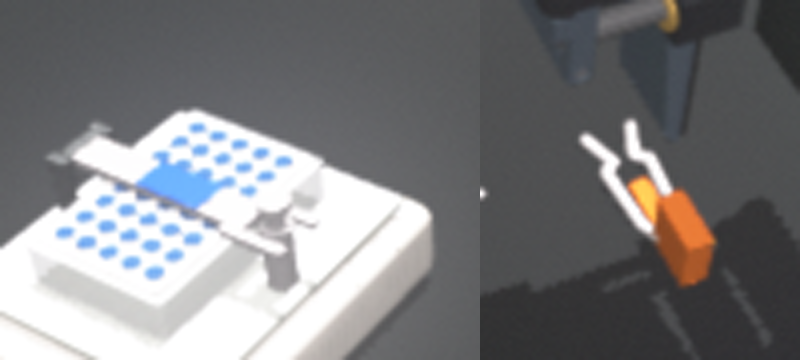

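The bar is down, with its fork round the pin near crop (280,215). The clip's grip top is at crop (690,220), which is raw (352.5,310) and agrees with my estimate projected to (352.7,309.8). Descending.

>>> move_arm --motion '[[45,[0.02,0.08,-0.6],[0,0,0]],[45,[0,0,-0.8],[0,0,0]],[45,[0,0,-0.8],[0,0,0]],[45,[0,0,-0.8],[0,0,0]],[45,[0,0,-0.6],[0,0,0]],[45,[0,0,-0.4],[0,0,0]],[45,[0,0,-0.3],[0,0,0]],[45,[0,0,-0.15],[0,0,0]],[45,[0,0,-0.1],[0,0,0]],[45,[0,0,0],[0,0,0]],[45,[0,0,0],[0,0,0]]]'

```text
time_s: 6.42
ee_pos: [553.8, -247.2, 5.7]
ee_rot: [179.9, 0.0, 70.3]
force: [0.7, -0.8, 0.6]
gripper_width: 45.0
gripper_force: 0.0
```

>>> move_arm --motion '[[45,[0,0,-0.08],[0,0,0]],[30,[0,0,0],[0,0,0]],[20,[0,0,0],[0,0,0]],[14,[0,0,0],[0,0,0]],[8,[0,0,0],[0,0,0]],[8,[0,0,0],[0,0,0]],[8,[0,0,0],[0,0,0]],[8,[0,0,0],[0,0,0]],[8,[0,0,0],[0,0,0]],[8,[0,0,0],[0,0,0]]]' --grip_force 45

```text
time_s: 7.25
ee_pos: [553.4, -247.1, 3.2]
ee_rot: [180.0, 0.0, 70.3]
force: [0.5, -0.7, 0.8]
gripper_width: 11.8
gripper_force: 45.1
```

>>> move_arm --motion '[[8,[0,0,0.4],[0,0,0]],[8,[0,0,0.8],[0,0,0]],[8,[0,0,0.8],[0,0,0]],[8,[0,0,0.8],[0,0,0]],[8,[0,0,0.8],[0,0,0]],[8,[0,0,0.4],[0,0,0]],[8,[0.05,0.6,0],[0,0,0.84]],[8,[0.05,0.8,0],[0,0,0.84]],[8,[0.05,0.8,0],[0,0,0.84]],[8,[0.05,0.8,0],[0,0,0.84]],[8,[0.05,0.8,0],[0,0,0.84]],[8,[0.05,0.8,0],[0,0,0.84]],[8,[0.05,0.8,0],[0,0,0.84]],[8,[0.05,0.8,0],[0,0,0.84]],[8,[0.05,0.8,0],[0,0,0.84]],[8,[0.05,0.6,0],[0,0,0.84]],[8,[0.05,0.3,0],[0,0,0.84]],[8,[0,0,0],[0,0,0]],[8,[0,0,0],[0,0,0]]]'

```text
time_s: 8.83
ee_pos: [566.8, -49.3, 102.9]
ee_rot: [-180.0, 0.0, 107.2]
force: [0.3, 0.1, -0.6]
gripper_width: 12.0
gripper_force: 45.1
```

```bash
python3 - <<'E'
from h import *
print(state()['ee_pos'])
s=grab_frame("side");t=grab_frame("top");a=crop("side",205,165,95,90,4,s);b=crop("top",205,185,100,90,4,t)
cv2.imwrite("pics/c3.png",np.hstack([a,b]))
E
```

```text
[566.8093796  -49.29169136 102.86567564]
```

View pics/c3.png

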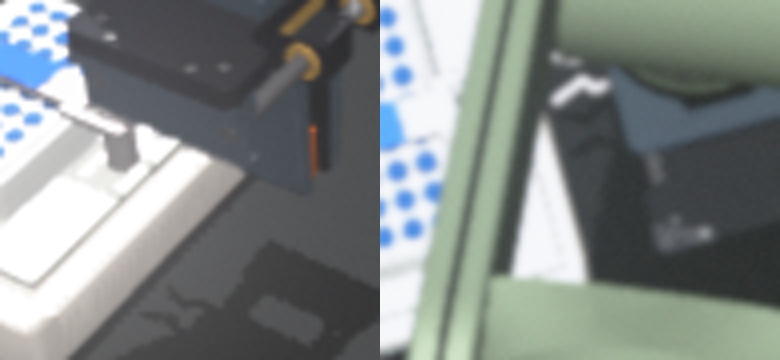

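The side crop shows the clip's orange grip held between the fingers and the pin at (120,150). The top crop shows the leg tips at (555,103) and (555,57), just ahead of the pin, which the arm hides.

```bash
python3 - <<'E'
from h import *
np.set_printoptions(precision=1,suppress=True)
f=lambda u,v:((u+.5)/4-.5+205,(v+.5)/4-.5+185)
a=ray("top",*f(174,104),103);b=ray("top",*f(174,56),103)
Y=np.radians(107.2);y=np.array([np.cos(Y),np.sin(Y)]);x=np.array([y[1],-y[0]])
T=np.array([566.8,-49.3]);P=np.array([538.7,41.4])
for n,q in(("a",a[:2]),("b",b[:2]),("pin",P)): print(n,q,"ahead",(q-T)@y,"lat",(q-T)@x)
E
```

```text
a [537.8   9.8] ahead 65.02465997795352 lat -10.231637391253347
b [559.8  10.5] ahead 59.23112389685623 lat 11.050596698239046
pin [538.7  41.4] ahead 94.95314365073425 lat -0.02260183664274777
```

>>> move_arm --motion '[[8,[-0.059,0.191,0],[0,0,0]],[8,[-0.059,0.191,0],[0,0,0]],[8,[-0.059,0.191,0],[0,0,0]],[8,[-0.059,0.191,0],[0,0,0]],[8,[-0.03,0.096,0],[0,0,0]],[8,[-0.03,0.096,0],[0,0,0]],[8,[-0.03,0.096,0],[0,0,0]],[8,[-0.03,0.096,0],[0,0,0]],[8,[0,0,0],[0,0,0]],[8,[0,0,0],[0,0,0]]]'

```text
time_s: 9.77
ee_pos: [558.1, -20.7, 103.0]
ee_rot: [180.0, 0.0, 107.2]
force: [0.1, -1.1, -0.9]
gripper_width: 11.7
gripper_force: 45.1
```

>>> move_arm --motion '[[8,[-0.03,0.096,0],[0,0,0]],[8,[-0.03,0.096,0],[0,0,0]],[8,[-0.03,0.096,0],[0,0,0]],[8,[-0.03,0.096,0],[0,0,0]],[8,[-0.03,0.096,0],[0,0,0]],[8,[0,0,0],[0,0,0]],[8,[0,0,0],[0,0,0]]]'

```text
time_s: 10.35
ee_pos: [554.3, -8.7, 103.0]
ee_rot: [180.0, 0.0, 107.2]
force: [-0.6, -1.7, -0.5]
gripper_width: 11.7
gripper_force: 45.2
```

```bash
python3 - <<'E'
from h import *
s=state();print(s['force'],s['torque'])
im=grab_frame("side");cv2.imwrite("pics/c4.png",crop("side",205,165,60,50,10,im))
E
```

```text
[-0.6363807  -1.70925486 -0.50880923] [-0.28136781  0.05419301 -0.02316784]
```

View pics/c4.png

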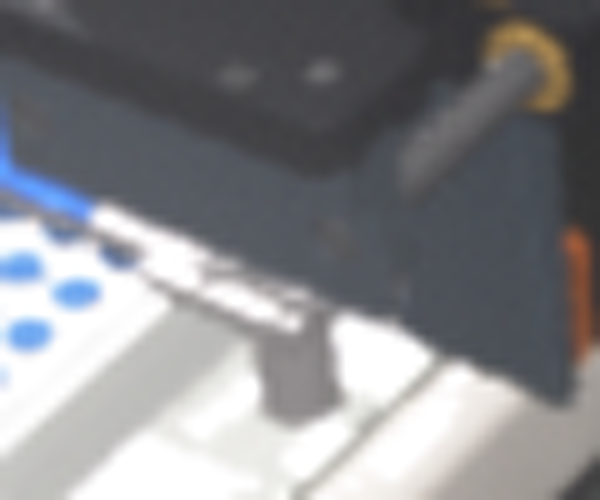

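The fingers hide the pin head, and the bar end is at (300,320). From here I go by feel.

>>> move_arm --motion '[[8,[-0.024,0.076,0],[0,0,0]],[8,[-0.024,0.076,0],[0,0,0]],[8,[-0.024,0.076,0],[0,0,0]],[8,[0,0,0],[0,0,0]]]'

```text
time_s: 10.73
ee_pos: [552.7, -3.2, 103.0]
ee_rot: [180.0, 0.0, 107.2]
force: [1.1, -3.6, 0.6]
gripper_width: 12.0
gripper_force: 45.2
```

>>> move_arm --motion '[[8,[-0.024,0.076,0],[0,0,0]],[8,[-0.024,0.076,0],[0,0,0]],[8,[0,0,0],[0,0,0]]]'

```text
time_s: 10.98
ee_pos: [551.7, 0.2, 103.1]
ee_rot: [180.0, 0.1, 107.2]
force: [0.9, -5.4, -1.6]
gripper_width: 11.9
gripper_force: 45.3
```

>>> move_arm --motion '[[8,[-0.024,0.076,0],[0,0,0]],[8,[-0.024,0.076,0],[0,0,0]],[8,[0,0,0],[0,0,0]]]'

```text
time_s: 11.23
ee_pos: [550.3, 4.6, 103.1]
ee_rot: [180.0, -0.0, 107.2]
force: [-0.4, 0.4, -0.8]
gripper_width: 11.6
gripper_force: 45.2
```

Force rose to 5.4 N and then dropped to about 0, which suggests the snap. Checking with a gentle tug back, then forward against the nose.

>>> move_arm --motion '[[8,[0.024,-0.076,0],[0,0,0]],[8,[0.024,-0.076,0],[0,0,0]],[8,[0.024,-0.076,0],[0,0,0]],[8,[0,0,0],[0,0,0]],[8,[0,0,0],[0,0,0]]]'

```text
time_s: 11.65
ee_pos: [551.9, -1.1, 102.9]
ee_rot: [-180.0, -0.0, 107.2]
force: [-0.4, 1.0, -0.6]
gripper_width: 11.8
gripper_force: 45.1
```

>>> move_arm --motion '[[8,[-0.024,0.076,0],[0,0,0]],[8,[-0.024,0.076,0],[0,0,0]],[8,[-0.024,0.076,0],[0,0,0]],[8,[-0.024,0.076,0],[0,0,0]],[8,[-0.024,0.076,0],[0,0,0]],[8,[-0.024,0.076,0],[0,0,0]],[8,[0,0,0],[0,0,0]],[8,[0,0,0],[0,0,0]]]'

```text
time_s: 12.32
ee_pos: [548.6, 9.9, 103.1]
ee_rot: [180.0, 0.1, 107.2]
force: [1.1, -4.7, -1.1]
gripper_width: 11.6
gripper_force: 45.1
```

Held both ways: the tug back gives +y force where it was −4.5 N before, and pushing forward meets the nose. I back off to neutral, release and lift.

>>> move_arm --motion '[[8,[0.024,-0.076,0],[0,0,0]],[8,[0.024,-0.076,0],[0,0,0]],[8,[0.024,-0.076,0],[0,0,0]],[8,[0,0,0],[0,0,0]],[8,[0,0,0],[0,0,0]]]' --grip_force 20

```text
time_s: 12.73
ee_pos: [550.1, 4.5, 102.9]
ee_rot: [-180.0, -0.0, 107.2]
force: [1.3, -1.6, -0.2]
gripper_width: 11.9
gripper_force: 20.0
```

>>> move_arm --motion '[[14,[0,0,0],[0,0,0]],[18,[0,0,0],[0,0,0]],[25,[0,0,0],[0,0,0]],[40,[0,0,0],[0,0,0]],[40,[0,0,0],[0,0,0]],[40,[0,0,0],[0,0,0]],[40,[0,0,0.3],[0,0,0]],[40,[0,0,0.5],[0,0,0]],[40,[0,0,0.8],[0,0,0]],[40,[0,0,1],[0,0,0]],[40,[0,0,1],[0,0,0]],[40,[0,-0.8,0.6],[0,0,0]],[40,[0,-0.9,0],[0,0,0]],[40,[0,-0.9,0],[0,0,0]],[40,[0,-0.9,0],[0,0,0]],[40,[0,-0.9,0],[0,0,0]],[40,[0,-0.9,0],[0,0,0]],[40,[0,-0.9,0],[0,0,0]],[40,[0,-0.9,0],[0,0,0]],[40,[0,0,0],[0,0,0]]]'

```text
time_s: 14.4
ee_pos: [550.2, -176.6, 208.5]
ee_rot: [180.0, 0.1, 107.0]
force: [1.4, -0.7, -0.0]
gripper_width: 40.0
gripper_force: 0.0
```

```bash
python3 - <<'E'
from h import *
s=grab_frame("side");t=grab_frame("top");a=crop("side",195,155,80,90,5,s);b=crop("top",190,175,80,90,5,t)
cv2.imwrite("pics/c5.png",np.hstack([a,b]))
E
```

```text
(no output)
```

View pics/c5.png

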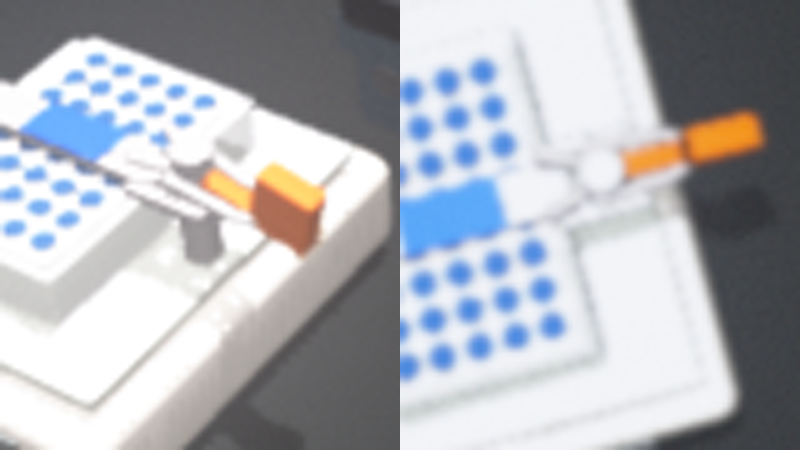

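The top crop shows the pin head at (602,168) meeting the orange nose, with the legs past it and the bar down. The grip at (727,138) is about 45 mm from the pin, against 42 mm expected when home. Nothing else has been touched.

```bash
python3 -c "
from workcell import *
print(job_done())"
```

```text
the job is handed in; nothing more can be done
None
```

The job is handed in at about 14.5 s of the 70 s allowed: the bar is down over the plate, the clip has snapped home on the pin and been released (highest clip push I read was about 5.4 N), and I kept clear of the bottle, jar and tip box.

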